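# Index the stamping turntable and strike the next mark

## Robot

A 7-joint arm with a two-finger parallel gripper is mounted at the origin on the work surface. World frame = base frame: x ahead of the robot, y to its left, z up, the work surface at z = 0. Lengths are in m, angles in degrees, forces in N, time in s.
With the tool pointing down it reaches from about 0.425 to 0.875 m from the base axis. Payload 4.7 kg.
Tool frame: the origin (TCP) lies midway between the tips of the shut fingers; the grasp point (between the pads) lies 19 mm behind it; z points along the fingers, y is the direction in which the jaws open and shut (so a half turn about z gives the same grasp; the last joint's range is limited). The gripper opens to 87 mm and grips with 3 to 60 N. Pads are 19 mm wide; open, the fingers measure 117 mm over their backs; the gripper's body (75 mm by 190 mm) begins 51 mm behind the grasp point.
Start: joints at [-67.03, 18.392, -4.016, 83.108, 1.295, 78.541, -3.26], TCP at [0.245, 0.602, 0.223] pointing down, gripper open.
Joint ranges: [-163.93, 163.93], [-17.29, 119.83], [-79.2, 71.16], [3.27, 140.29], [-89.18, 269.18], [5.43, 117.66], [-154.24, 154.24]. Speed limits (degrees/s): [147.25, 147.25, 180, 180, 180, 180, 180].

## Interface

Orientations are given as [roll, pitch, yaw] about the fixed x, y, z axes, in that order (R = Rz(yaw) Ry(pitch) Rx(roll)).
In Python, from cell import env gives the robot as it stands. The module is installed in compiled form; this text tells all that it offers.
- The arm moves only by the tool servo_tool, never from a script. Its argument "plan" is a list of rows, each a list of 3 entries, a list of its own where there are three numbers: the opening, from 0 (shut) to 1 (fully open), then the shift along the tool's x, y, z in cm, then the turn, a rotation vector about the tool's x, y, z in degrees. A call has 1 to 20 rows; each row shifts and turns the pose as measured when the row begins, along the tool's axes as they then stand; what a row does not reach is not made up. A row lasts 1/12 s, in which the tool goes at most 41.7 mm and 7.16 degrees, less where a joint would pass 70% of its speed; a pose out of reach is approached as far as the arm can. A call is refused whole if a number of a shift passes 4.17 or a number of a turn 7.16, either way. A call with a gripper value outside its range is refused whole. The fingers move at their own pace and stop on an object; "force" is the grip in N (left out, the last holds). Time passes only in rows, so rows that do not move let the fingers close. It gives the time, the measured TCP pose, the force and the opening at its end, in the units of the state.
- env.get_obs(): the state, without advancing time (a new reading comes with each control period).
- env.read_camera(name): name is "scene" or "top" or "wrist"; returns a dict with "image" (384x512x3 uint8, blue, green, red), "fx", "fy", "cx", "cy" (pixels), "rvec" (rotation vector, rad) and "tvec" (3), from world to camera coordinates, as OpenCV has them; the wrist camera has in their place "T_tool_cam" (4x4, takes a point from camera to tool coordinates, whose origin is the TCP and whose axes are the flange's). Camera axes: x right, y down, z forward; pixel columns grow to the right and rows downward; lengths in m; the calibration is good to about 2 mm. The wrist camera is an equidistant fisheye: a pixel r from the principal point sees the ray r / f radians off the axis. A picture is of the moment at which its call begins: read the wrist's pose just before it. There is no depth.
- env.sign_off(): hands the job in, once; it reports no verdict.
The state is a dict: "time_s": time; "qpos": joint angles; "joint_velocities": joint speeds; "effort": joint torques, N m; "tool_pos": TCP position; "tool_rot": TCP orientation; "force": force on the tool from outside, world axes, zero at the start; "wrist_torque": the same for the moment, N m; "grip_width": finger opening in m.
Only numpy, scipy, OpenCV 4.12 (cv2) and the standard library are available. Lean on these libraries where they do the work, as an engineer would, in place of code of your own. Each camera call takes 0.05 s, during which the arm holds its last target. There are 200 camera calls.

## Task

Set up and strike the next mark on the copper blank: tip the hold-down outwards so that its finger lifts off the blank, then push the turntable round by its peg until its arm rests three clicks counter-clockwise (seen from above) past the long zero mark, and tip the hold-down back so that its finger rests on the blank again. Only then press the stamp fully down and let it spring back up. Never turn the table under the lowered finger, and leave the other things on the table where they are.

Things in the scene. Friction and masses are not known exactly. Their poses are not given: they have to be found in the camera images.
- station: Stamping station (sizes in mm), a heavy dark steel fixture that never shifts. Origin: on the turntable's upright axis, at table level; z up, x from the axis towards the press column on the far side, y to the left. 'Direction' below: angle about the axis from this x, counter-clockwise seen from above. Round base plate: radius 95, 12 thick.
- zero_mark (a point): Middle of the long white zero mark on the plate, 34 long and 6 wide, at direction 180 degrees (the side nearest the robot), 77 from the axis. The other white marks, 20 degrees apart, are 14 long and 3 wide.
- press_column (a point): Top middle of the press column, z = 101: a grey post 42 (station x) by 50 (y), 130 from the axis along station x. Its arm, 30 wide, z = 79 to 101, reaches from it over the turntable to 16 from the axis and guides the stamp.
- turntable (a joint): Turntable angle, rad: 0 = arm over the zero mark, grows counter-clockwise; one click is 0.349 (20 degrees). A spring ball draws it to the nearest click; about 6 N at the peg takes it over a click, and past half way it snaps on to the next. Starts in one of the clicks from -0.70 to 0. It turns from -1.25 to 2.0. Only the clicks hold it; the hold-down does not.
- peg_top (a point): Centre of the top of the turntable's upright peg: diameter 12, from z = 50 to 90, 85 from the axis on the end of a flat arm (12 wide, z = 46 to 54) that is the pointer. At turntable angle q the peg is at direction 180 degrees + q. The table itself: radius 56, 18 studs at radius 50 up to z = 44, a copper blank with a centre screw up to z = 54.
- holddown (a joint): Tip-over hold-down at direction 100 degrees, rad: 0 = down (finger resting on the blank's rim, handle leaning 0.35 in towards the axis), 0.35 = handle upright, 0.85 = fully up (handle leaning 0.5 outwards, finger lifted clear). Tips radially with under 2 N at its ball and falls by its weight to the side its handle leans to. Starts down.
- holddown_ball (a point): Centre of the ball (diameter 18) on the end of the hold-down's handle (rod of diameter 10), 62 from its pivot, which lies 105 from the axis at z = 35. Ball when down: 84 from the axis, z = 93; when up: 135 from the axis, z = 89. Its finger (rod of diameter 7) runs from the pivot to 32 from the axis, below z = 58 when down.
- stamp (a joint): How far the spring stamp is pressed, m: 0 up, 0.012 fully down (firm stop). About 1.5 N starts it, 5 N takes it fully down; it springs back when let go.
- stamp_top (a point): Centre of the flat round top of the stamp's head, diameter 30, 34 from the axis along station x; z = 131 when up. It is pressed straight down.
- block: Bystander: steel bench block on a blue base, 80 x 80 x 35, origin under its centre. Leave it.
- punch: Bystander: one square steel hand punch lying flat, 105 long along its x, 10 high, origin under it. Leave it.
- jar: Bystander: small jar with metal cap, diameter 56, 60 high, origin under its centre. Leave it.
- sorter: Bystander: open lilac sorting tray, 210 (x) x 130 (y) x 35, origin under its centre. Leave it.
- mallet: Bystander: brass hammer lying flat, 235 long along its x, head 75 wide at +x, 28 high. Leave it.
- rack: Bystander: wooden block with twelve punches, 50 (x) x 140 (y), 77 high, origin under its centre. Leave it.
- pencup: Bystander: cup with pens, diameter 64, 150 high with the pens, origin under its centre. Leave it.

How it is judged:
By the outcome, as a careful person would: the job done as asked, in the order asked, and still so for the second after the job is handed in, with the robot touching nothing.
It also fails if it takes over 72 s, if anything falls off the work surface, if the arm or the gripper's body presses on something with over 40 N, if the wrist force passes 120 N, or if a joint passes its speed limit or range.

## Working session

There is one attempt and no reset: what is moved stays moved. The work goes in short steps, Python scripts to look and compute and a tool call to move; the robot and the scene stay as the last step left them, time stands still between calls to the robot, and variables do not carry over. Pictures are saved under pics/ and viewed, about 8 in all and at most 12, crops included, and the job is handed in when it is done.

Besides the shell and the picture viewer there is one more tool, called after "Call:" in YAML: its name, and indented under it one key for each argument. servo_tool: Moves the arm, as the interface text tells. Its arguments: {"type":"object","properties":{"plan":{"type":"array"},"force":{"type":"number"}},"required":["plan"]}

```bash
mkdir -p pics; cat > h.py <<'E'
import numpy as np, cv2
from cell import env
def ray(c,u,v):
    R=cv2.Rodrigues(np.array(c["rvec"],float))[0];t=np.array(c["tvec"],float).ravel()
    d=R.T@np.array([(u-c["cx"])/c["fx"],(v-c["cy"])/c["fy"],1.]);return -R.T@t,d
def onz(c,u,v,z):
    o,d=ray(c,u,v);return o+d*(z-o[2])/d[2]
def proj(c,P):
    K=np.array([[c["fx"],0,c["cx"]],[0,c["fy"],c["cy"]],[0,0,1.]])
    return cv2.projectPoints(np.array(P,float).reshape(-1,3),np.array(c["rvec"],float),np.array(c["tvec"],float),K,None)[0].reshape(-1,2)
E
python3 - <<'E'
from h import *
print(env.get_obs())
import pickle
for n in("scene","top"):
    c=env.read_camera(n);pickle.dump(c,open(n+".pkl","wb"));cv2.imwrite(f"pics/{n}0.png",c["image"])
    print(n,c["fx"],c["cx"],c["cy"],ray(c,c["cx"],c["cy"]))
E
```

```text
{'time_s': 0.0, 'qpos': array([-67.02997657,  18.44017782,  -4.01733651,  83.17577593,
         1.29445996,  78.53969038,  -3.25940396]), 'joint_velocities': array([-0.08347744, -0.00329586, -0.05504334,  0.09936178, -0.09302115,
       -0.04342614, -0.09209156]), 'effort': array([-5.05037278e-04, -4.91292286e+01, -4.03987644e-01, -3.12525845e+01,
       -6.39721518e-02,  4.38476563e-02,  1.37228412e-04]), 'tool_pos': array([0.24501501, 0.60145259, 0.22144142]), 'tool_rot': array([-1.79889577e+02,  4.63059188e-03,  1.57841951e+02]), 'force': array([ 1.22216566,  0.15137617, -0.19880494]), 'wrist_torque': array([-0.01686912,  0.03254201,  0.03061907]), 'grip_width': 0.08678083531165877}
scene 497.18468957090045 253.28200795374335 197.67584652585387 (array([1.10309511, 0.89589637, 1.43964358]), array([-0.33740773, -0.5260825 , -0.78063643]))
top 483.57736138509006 268.92687187876163 197.06842527595856 (array([ 0.40040234, -0.00549934,  1.53013862]), array([ 0.10144412,  0.00490605, -0.99482914]))
```

View pics/top0.png

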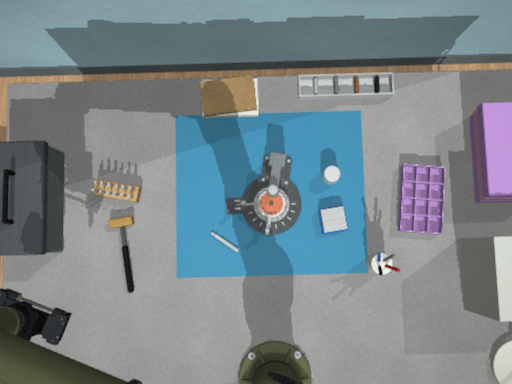

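View pics/scene0.png

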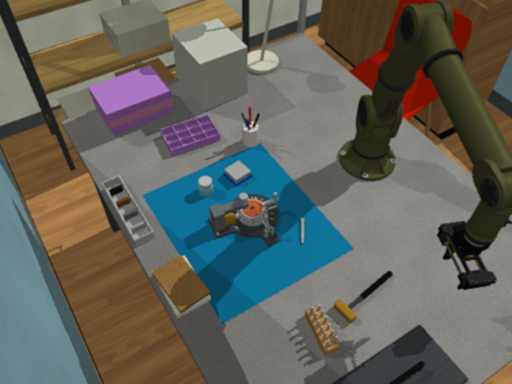

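The top view shows the station at about (271,205), with the column up at (278,165), the hold-down to the left at (235,205), the jar at (332,175), the block at (333,220) and the punch at (225,241). Next I'll enlarge both crops.

```bash
python3 - <<'E'
from h import *
import pickle
a=pickle.load(open("top.pkl","rb"))["image"][140:250,205:355]
b=pickle.load(open("scene.pkl","rb"))["image"][175:255,195:315]
cv2.imwrite("pics/z1.png",np.vstack([cv2.resize(a,(450,330),interpolation=cv2.INTER_CUBIC),cv2.resize(b,(450,270),interpolation=cv2.INTER_CUBIC)][:1]+[]) if 0 else cv2.resize(a,(750,550),interpolation=cv2.INTER_CUBIC))
E
```

```text
(no output)
```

View pics/z1.png

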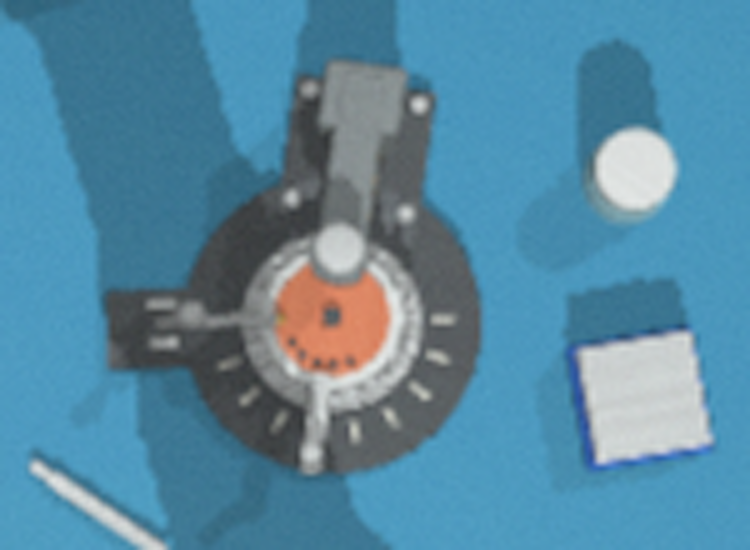

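```bash
python3 - <<'E'
from h import *
import pickle
c=pickle.load(open("top.pkl","rb"))
f=lambda u,v,z:onz(c,205+(u-2)/5,140+(v-2)/5,z)
P={k:f(*v) for k,v in dict(screw=(332,316,.054),stamp=(340,246,.131),col=(362,98,.101),peg=(312,453,.09),ball=(192,312,.093),jar=(635,169,.06),block=(645,397,.035)).items()}
for k,v in P.items():print(k,v.round(4))
M=np.array([f(u,v,.0122) for u,v in[(232,362),(250,397),(280,424),(354,431),(392,416),(421,392),(437,357),(442,320)]])[:,:2]
A=np.c_[2*M,np.ones(len(M))];s=np.linalg.lstsq(A,(M**2).sum(1),rcond=None)[0];C=s[:2]
print("C",C,"r",np.sqrt(s[2]+C@C))
ang=lambda p:np.degrees(np.arctan2(*(p[:2]-C)[::-1]))%360
print([round(ang(m),1) for m in M])
for k,v in P.items():print(k,ang(v).round(1),np.hypot(*(v[:2]-C)).round(4))
E
```

```text
screw [ 0.5331 -0.0041  0.054 ]
stamp [ 0.567  -0.0099  0.131 ]
col [ 0.6594 -0.0257  0.101 ]
peg [0.4484 0.01   0.09  ]
ball [0.5343 0.0794 0.093 ]
jar [ 0.618  -0.1924  0.06  ]
block [ 0.4792 -0.1961  0.035 ]
C [ 0.53042573 -0.00452504] r 0.06840655366085274
[np.float64(108.0), np.float64(129.0), np.float64(150.1), np.float64(189.7), np.float64(211.6), np.float64(231.5), np.float64(251.8), np.float64(271.7)]
screw 9.1 0.0027
stamp 351.6 0.037
col 350.7 0.1307
peg 170.0 0.0833
ball 87.4 0.084
jar 295.0 0.2073
block 255.0 0.1983
```

The station axis is at about (0.532, -0.0045), yaw about -9.7°. The peg is over the hidden mark at direction 180 with only short marks showing elsewhere, so q = 0. I'll square the tool to yaw 90 (tool x = world +y, tool y = world +x) with the gripper shut.

Call:
servo_tool:
  plan:
    - [0,[0,0,0],[0,0,7]]
    - [0,[0,0,0],[0,0,7]]
    - [0,[0,0,0],[0,0,7]]
    - [0,[0,0,0],[0,0,7]]
    - [0,[0,0,0],[0,0,7]]
    - [0,[0,0,0],[0,0,7]]
    - [0,[0,0,0],[0,0,7]]
    - [0,[0,0,0],[0,0,7]]
    - [0,[0,0,0],[0,0,7]]
    - [0,[0,0,0],[0,0,5]]
    - [0,[0,0,0],[0,0,0]]
  force: 20

```text
time_s: 1.02
tool_pos: [0.2437, 0.5977, 0.2138]
tool_rot: [-179.7, 0.8, 87.8]
force: [-0.1, -0.0, -0.3]
grip_width: 0.0214
```

Call:
servo_tool:
  plan:
    - [0,[-3.4,1.8,-0.07],[0,0,-2]]
    - [0,[-3.4,1.8,-0.07],[0,0,0]]
    - [0,[-3.4,1.8,-0.07],[0,0,0]]
    - [0,[-3.4,1.8,-0.07],[0,0,0]]
    - [0,[-3.4,1.8,-0.07],[0,0,0]]
    - [0,[-3.4,1.8,-0.07],[0,0,0]]
    - [0,[-3.4,1.8,-0.07],[0,0,0]]
    - [0,[-3.4,1.8,-0.07],[0,0,0]]
    - [0,[-3.4,1.8,-0.07],[0,0,0]]
    - [0,[-3.4,1.8,-0.07],[0,0,0]]
    - [0,[-3.4,1.8,-0.07],[0,0,0]]
    - [0,[-3.4,1.8,-0.07],[0,0,0]]
    - [0,[0,0,0],[0,0,0]]

```text
time_s: 2.1
tool_pos: [0.4696, 0.1753, 0.2209]
tool_rot: [-179.4, 1.1, 92.7]
force: [-0.1, 0.1, 1.0]
grip_width: 0.0001
```

Call:
servo_tool:
  plan:
    - [0,[-2.5,1.5,0],[0,0,2]]
    - [0,[-3,1.6,0],[0,0,0]]
    - [0,[-3,1.5,0],[0,0,0]]
    - [0,[-2.5,1.2,0],[0,0,0]]
    - [0,[-1,0.5,0],[0,0,0]]
    - [0,[0,0,0],[0,0,0]]
    - [0,[0,0,0],[0,0,0]]

```text
time_s: 2.68
tool_pos: [0.5371, 0.0492, 0.2213]
tool_rot: [-179.3, 1.1, 91.3]
force: [0.1, 1.3, 0.3]
grip_width: 0.0006
```

```bash
python3 - <<'E'
from h import *
o=env.get_obs();c=env.read_camera("wrist");print(o["tool_pos"],o["tool_rot"],o["force"],c["fx"],c["cx"],c["cy"],np.round(c["T_tool_cam"],3).tolist())
cv2.imwrite("pics/w1.png",cv2.resize(c["image"],(768,576)))
E
```

```text
[0.53706819 0.04916939 0.22132008] [-179.32151774    1.09008709   91.33596656] [0.05665947 1.31939064 0.31536641] 297.3186396354542 256.0460238070207 192.236340687649 [[0.0, -0.962, -0.275, 0.076], [1.0, 0.0, 0.0, 0.001], [-0.0, -0.275, 0.962, -0.163], [0.0, 0.0, 0.0, 1.0]]
```

View pics/w1.png

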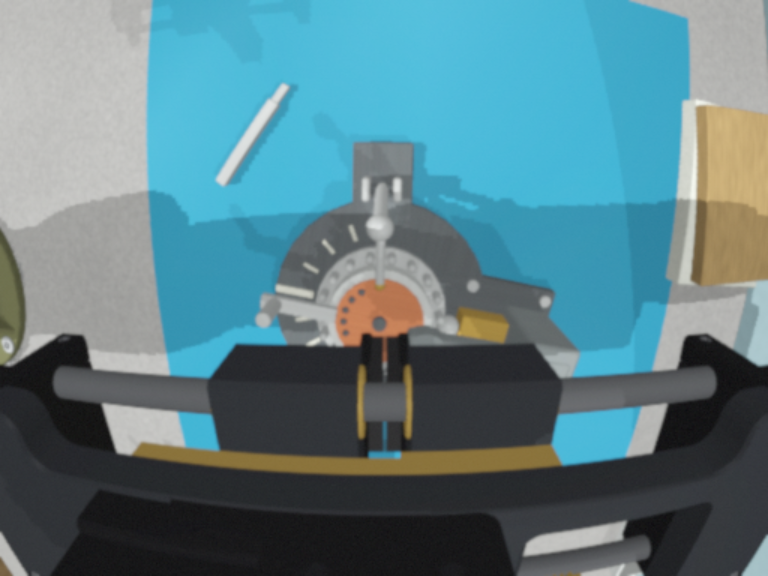

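The wrist view shows the ball at (379,228), the long white mark at (294,292), short marks at (311,268), (328,247) and (352,233), and the peg top at about (263,318). The long mark next to the arm may be parallax, so I'll compute it.

```bash
cat >> h.py <<'E'
from scipy.spatial.transform import Rotation as Ro
def wonz(c,o,u,v,z):
    x,y=u-c["cx"],v-c["cy"];r=np.hypot(x,y);a=r/c["fx"]
    d=np.array([np.sin(a)*x/r,np.sin(a)*y/r,np.cos(a)]);T=np.array(c["T_tool_cam"])
    R=Ro.from_euler("xyz",o["tool_rot"],degrees=True).as_matrix()
    p=o["tool_pos"]+R@T[:3,3];d=R@T[:3,:3]@d;return p+d*(z-p[2])/d[2]
C=np.array([.532,-.0045])
def pol(p,C=C):
    d=p[:2]-C;return np.round([1000*np.hypot(*d),np.degrees(np.arctan2(d[1],d[0]))%360],1)
E
python3 - <<'E'
from h import *
o=env.get_obs();c=env.read_camera("wrist")
for n,u,v,z in[("ball",379,228,.093),("peg",263,319,.09),("screw",379,323,.054),("longmark",294,292,.012),("m",311,268,.012),("m",328,247,.012),("m",352,233,.012),("after",316,342,.012),("pegbase/armend",266,303,.054)]:
    p=wonz(c,o,u/1.5,v/1.5,z);print(n,p.round(4),pol(p))
E
```

```text
ball [0.532  0.0815 0.093 ] [86. 90.]
peg [0.4494 0.0138 0.09  ] [ 84.6 167.5]
screw [ 5.328e-01 -5.000e-04  5.400e-02] [ 4.1 78.2]
longmark [0.4563 0.0098 0.012 ] [ 77.  169.3]
m [0.4722 0.0321 0.012 ] [ 70.1 148.5]
m [0.4873 0.051  0.012 ] [ 71.2 128.9]
m [0.5078 0.0635 0.012 ] [ 72.1 109.6]
after [ 0.4749 -0.0377  0.012 ] [ 66.1 210.2]
pegbase/armend [0.442  0.0134 0.054 ] [ 91.7 168.7]
```

Confirmed: the zero mark is at direction 169.3° with radius 77 mm, and the peg is over it (q = 0), so the target peg direction is about 230°. Now I'll descend just inside the ball.

Call:
servo_tool:
  plan:
    - [0,[0,-0.2,3],[0,0,0]]
    - [0,[0,-0.1,3],[0,0,0]]
    - [0,[0,0,3],[0,0,0]]
    - [0,[0,0,2.5],[0,0,0]]
    - [0,[0,0,1.2],[0,0,0]]
    - [0,[0,0,0],[0,0,0]]

```text
time_s: 3.28
tool_pos: [0.5309, 0.0614, 0.0913]
tool_rot: [-179.5, 0.6, 92.7]
force: [-0.8, -0.2, -0.5]
grip_width: 0.0007
```

Call:
servo_tool:
  plan:
    - [0,[-0.7,0,0],[0,0,0]]
    - [0,[-0.2,0,0.8],[0,0,0]]
    - [0,[0,0,0.1],[0,0,0]]
    - [0,[0,0,0],[0,0,0]]

```text
time_s: 3.62
tool_pos: [0.5315, 0.0559, 0.0836]
tool_rot: [-179.6, 0.5, 93.1]
force: [0.2, -0.7, -0.3]
grip_width: 0.0008
```

Call:
servo_tool:
  plan:
    - [0,[0.6,0,0],[0,0,0]]
    - [0,[0.6,0,0],[0,0,0]]
    - [0,[0.6,0,0],[0,0,0]]
    - [0,[0.6,0,0],[0,0,0]]
    - [0,[0.6,0,0],[0,0,0]]
    - [0,[0.6,0,0],[0,0,0]]
    - [0,[0.6,0,0],[0,0,0]]
    - [0,[0.6,0,0],[0,0,0]]
    - [0,[0,0,0],[0,0,0]]

```text
time_s: 4.37
tool_pos: [0.531, 0.1111, 0.0865]
tool_rot: [-180.0, 0.3, 93.2]
force: [0.1, 0.9, 0.1]
grip_width: 0.0005
```

Call:
servo_tool:
  plan:
    - [0,[0,0,-3],[0,0,0]]
    - [0,[0,0,-3.5],[0,0,0]]
    - [0,[0,0,-3.5],[0,0,0]]
    - [0.5,[0,0,0],[0,0,7]]
    - [0.5,[0,0,0],[0,0,7]]
    - [0.5,[0,0,0],[0,0,7]]
    - [0.5,[0,0,0],[0,0,7]]
    - [0.5,[0,0,0],[0,0,7]]
    - [0.5,[0,0,0],[0,0,7]]
    - [0.5,[0,0,0],[0,0,7]]
    - [0.5,[0,0,0],[0,0,7]]
    - [0.5,[0,0,0],[0,0,7]]
    - [0.5,[0,0,0],[0,0,7]]
    - [0.5,[0,0,0],[0,0,7]]
    - [0.5,[0,0,0],[0,0,7]]
    - [0.5,[0,0,0],[0,0,7]]
    - [0.5,[0,0,0],[0,0,7]]
    - [0.5,[0,0,0],[0,0,0]]

```text
time_s: 5.87
tool_pos: [0.5287, 0.111, 0.1897]
tool_rot: [179.4, 0.2, -7.3]
force: [-0.5, -0.2, 0.4]
grip_width: 0.0437
```

```bash
cat >> h.py <<'E'
def to(x,y,z,yaw):
    o=env.get_obs();R=Ro.from_euler("xyz",o["tool_rot"],degrees=True);G=Ro.from_euler("xyz",[180,0,yaw],degrees=True)
    print("pos",o["tool_pos"].round(4),o["tool_rot"].round(1),"F",o["force"].round(1),"t",round(o["time_s"],1))
    print("shift cm",(R.inv().apply(np.array([x,y,z])-o["tool_pos"])*100).round(2),"turn",(R.inv()*G).as_rotvec(degrees=True).round(1))
E
python3 - <<'E'
from h import *
to(.449,.010,.12,-10)
E
```

```text
pos [0.5287 0.111  0.1897] [179.4   0.2  -7.3] F [-0.5 -0.2  0.4] t 5.9
shift cm [-6.6  10.96  7.1 ] turn [0.6 0.2 2.7]
```

Now move over the peg at a safe height and look down with the wrist camera, which also checks the hold-down.

Call:
servo_tool:
  plan:
    - [0.5,[-2.2,3.6,0],[0,0,2.5]]
    - [0.5,[-2.2,3.6,0],[0,0,0]]
    - [0.5,[-2,3.2,0],[0,0,0]]
    - [0.5,[0,0,0],[0,0,0]]
    - [0.5,[0,0,0],[0,0,0]]

```text
time_s: 6.28
tool_pos: [0.4472, 0.0164, 0.1881]
tool_rot: [179.1, 0.4, -8.7]
force: [-0.1, 0.6, 0.1]
grip_width: 0.0435
```

```bash
python3 - <<'E'
from h import *
to(.449,.010,.066,-10)
c=env.read_camera("wrist");cv2.imwrite("pics/w2.png",cv2.resize(c["image"],(768,576)))
E
```

```text
pos [0.4472 0.0164 0.1881] [179.1   0.4  -8.7] F [-0.1  0.6  0.1] t 6.3
shift cm [ 0.35  0.43 12.22] turn [0.9 0.3 1.3]
```

View pics/w2.png

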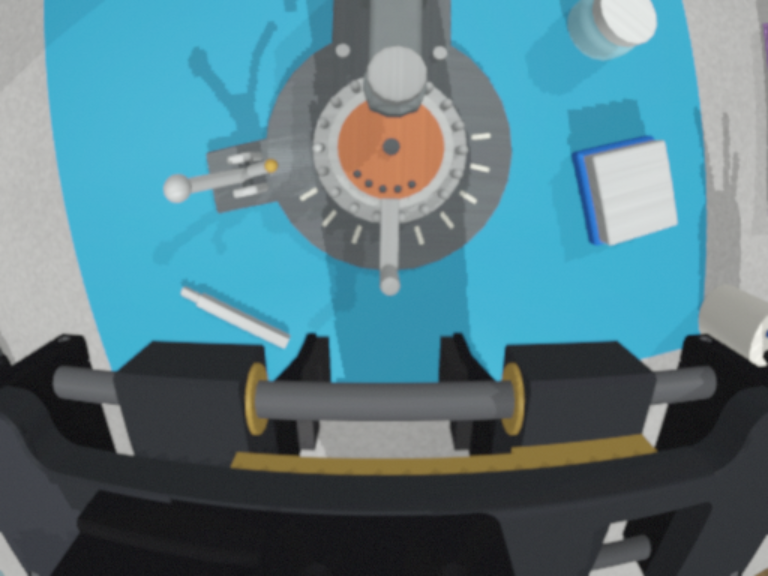

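The wrist view shows the hold-down tipped out: its ball is at (177,188), its gold fingertip at (271,166) is off the blank, and the peg is at (390,286), between the jaws. Descending around the peg.

Call:
servo_tool:
  plan:
    - [0.5,[0.2,0.2,3],[0,0,0]]
    - [0.5,[0.1,0.2,3],[0,0,0]]
    - [0.5,[0,0,3],[0,0,0]]
    - [0.5,[0,0,2],[0,0,0]]
    - [0.5,[0,0,0],[0,0,0]]

```text
time_s: 6.75
tool_pos: [0.4552, 0.0129, 0.0774]
tool_rot: [179.3, -0.2, -8.1]
force: [-0.5, -0.6, -0.3]
grip_width: 0.0433
```

```bash
python3 - <<'E'
from h import *
to(.449,.010,.066,-10)
E
```

```text
pos [0.4552 0.0129 0.0774] [179.3  -0.2  -8.1] F [-0.5 -0.6 -0.3] t 6.8
shift cm [-0.57  0.36  1.14] turn [ 0.7 -0.2  1.9]
```

Call:
servo_tool:
  plan:
    - [0.5,[-0.5,0.3,0.5],[0,0,2]]
    - [0.5,[0,0,0.5],[0,0,0]]
    - [0.22,[0,0,0],[0,0,0]]
    - [0.22,[0,0,0],[0,0,0]]
    - [0.22,[0,0,0],[0,0,0]]
    - [0.22,[0,0,0],[0,0,0]]

```text
time_s: 7.25
tool_pos: [0.4544, 0.0129, 0.0699]
tool_rot: [179.1, -0.4, -9.6]
force: [-0.1, -0.5, 0.1]
grip_width: 0.0247
```

```bash
python3 - <<'E'
from h import *
to(.449,.010,.066,-10)
E
```

```text
pos [0.4544 0.0129 0.0699] [179.1  -0.4  -9.6] F [-0.1 -0.5  0.1] t 7.2
shift cm [-0.49  0.37  0.39] turn [ 0.9 -0.4  0.4]
```

Call:
servo_tool:
  plan:
    - [0.22,[-0.4,0.3,0.2],[0,0,0]]
    - [0.22,[-0.1,0.5,0],[0,0,-3]]
    - [0.22,[0,0.5,0],[0,0,-3]]
    - [0.22,[0,0.5,0],[0,0,-3]]
    - [0.22,[0,0.5,0],[0,0,-3]]
    - [0.22,[0,0.5,0],[0,0,-3]]
    - [0.22,[0,0.5,0],[0,0,-3]]
    - [0.22,[0,0,0],[0,0,0]]

```text
time_s: 7.92
tool_pos: [0.4493, -0.0153, 0.0706]
tool_rot: [179.5, -0.6, 9.6]
force: [0.2, -0.8, 1.6]
grip_width: 0.0192
```

```bash
cat >> h.py <<'E'
def arc(q,r=.084,z=.067):
    a=np.radians(170+q);p=C+r*np.array([np.cos(a),np.sin(a)]);o=env.get_obs()
    print("tcp pol",pol(o["tool_pos"]),"grip",o["grip_width"]);to(*p,z,-10+q)
E
python3 - <<'E'
from h import *
arc(20)
E
```

```text
tcp pol [ 83.4 187.5] grip 0.019159582233567223
pos [ 0.4493 -0.0153  0.0706] [179.5  -0.6   9.6] F [ 0.2 -0.8  1.6] t 7.9
shift cm [-0.07  0.37  0.36] turn [ 0.5 -0.6 -0.4]
```

Call:
servo_tool:
  plan:
    - [0.22,[0,0.5,0.2],[0,0,-3]]
    - [0.22,[0,0.5,0],[0,0,-3]]
    - [0.22,[0,0.5,0],[0,0,-3]]
    - [0.22,[0,0.5,0],[0,0,-3]]
    - [0.22,[0,0.5,0],[0,0,-3]]
    - [0.22,[0,0.5,0],[0,0,-3]]
    - [0.22,[0,0,0],[0,0,0]]

```text
time_s: 8.5
tool_pos: [0.4565, -0.0377, 0.0691]
tool_rot: [179.9, -0.7, 28.0]
force: [1.8, -2.6, 0.0]
grip_width: 0.0189
```

```bash
python3 - <<'E'
from h import *
arc(40)
E
```

```text
tcp pol [ 82.4 203.7] grip 0.018930493158583712
pos [ 0.4565 -0.0377  0.0691] [179.9  -0.7  28. ] F [ 1.8 -2.6  0. ] t 8.5
shift cm [-0.18  0.91  0.21] turn [ 0.1 -0.7 -2. ]
```

Call:
servo_tool:
  plan:
    - [0.22,[-0.1,0.5,0.1],[0,0,-1]]
    - [0.22,[0,0.5,0],[0,0,-2]]
    - [0.22,[0,0.5,0],[0,0,-2]]
    - [0.22,[0,0.5,0],[0,0,-3]]
    - [0.22,[0,0.5,0],[0,0,-3]]
    - [0.22,[0,0,0],[0,0,0]]

```text
time_s: 9.0
tool_pos: [0.4676, -0.0555, 0.0687]
tool_rot: [-179.9, -0.8, 38.6]
force: [-1.0, 0.2, 0.7]
grip_width: 0.0194
```

```bash
python3 - <<'E'
from h import *
arc(60)
E
```

```text
tcp pol [ 82.2 218.4] grip 0.019418330503115318
pos [ 0.4676 -0.0555  0.0687] [-179.9   -0.8   38.6] F [-1.   0.2  0.7] t 9.0
shift cm [-0.02  1.69  0.17] turn [ -0.1  -0.8 -11.4]
```

Call:
servo_tool:
  plan:
    - [0.22,[-0.1,0.5,0.1],[0,0,-4]]
    - [0.22,[0,0.5,0],[0,0,-4]]
    - [0.22,[0,0.5,0],[0,0,-3]]
    - [0.22,[0,0.3,0],[0,0,0]]
    - [0.22,[0,0,0],[0,0,0]]

```text
time_s: 9.42
tool_pos: [0.4787, -0.0662, 0.068]
tool_rot: [-179.9, -1.0, 49.2]
force: [0.0, 0.4, 0.5]
grip_width: 0.0191
```

```bash
python3 - <<'E'
from h import *
arc(60)
c=env.read_camera("top");cv2.imwrite("pics/t2.png",cv2.resize(c["image"][140:250,205:355],(750,550),interpolation=cv2.INTER_CUBIC))
E
```

```text
tcp pol [ 81.5 229.2] grip 0.019093814600648365
pos [ 0.4787 -0.0662  0.068 ] [-179.9   -1.    49.2] F [0.  0.4 0.5] t 9.4
shift cm [-0.25  0.12  0.09] turn [-0.1 -1.  -0.8]
```

The TCP is at q ≈ 59° with no force on it. Opening, lifting and checking.

Call:
servo_tool:
  plan:
    - [0.45,[0,0,0],[0,0,0]]
    - [0.45,[0,0,0],[0,0,0]]
    - [0.45,[0,0,0],[0,0,0]]
    - [0.45,[0,0,-1.5],[0,0,0]]
    - [0.45,[0,0,-3],[0,0,0]]
    - [0.45,[0,0,-3],[0,0,0]]
    - [0.45,[-1,0,-3],[0,0,0]]
    - [0,[-2,0,-2],[0,0,0]]
    - [0,[-1.5,0,0],[0,0,0]]
    - [0,[0,0,0],[0,0,0]]

```text
time_s: 10.3
tool_pos: [0.4437, -0.1006, 0.1966]
tool_rot: [-179.6, -0.7, 48.8]
force: [0.1, -0.3, 0.2]
grip_width: 0.0264
```

```bash
python3 - <<'E'
from h import *
to(.532,.19,.2,90)
c=env.read_camera("wrist");cv2.imwrite("pics/w3.png",cv2.resize(c["image"],(768,576)))
E
```

```text
pos [ 0.4437 -0.1006  0.1966] [-179.6   -0.7   48.8] F [ 0.1 -0.3  0.2] t 10.3
shift cm [ 27.68 -12.49   0.08] turn [ -0.1  -0.8 -41.2]
```

View pics/w3.png

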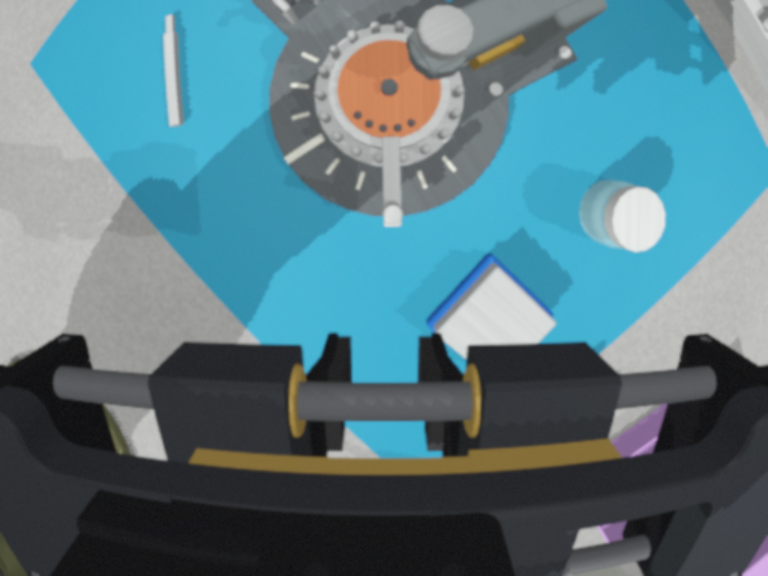

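The long mark is at (304,149), short marks are at (333,166) and (361,181), and the arm hides the next one. That puts it three clicks counter-clockwise. Now to the outside of the hold-down ball.

Call:
servo_tool:
  plan:
    - [0,[0,0,-0.05],[0,0,-7]]
    - [0,[0,0,-0.05],[0,0,-7]]
    - [0,[0,0,-0.05],[0,0,-7]]
    - [0,[0,0,-0.05],[0,0,-7]]
    - [0,[0,0,-0.05],[0,0,-7]]
    - [0,[0,0,-0.05],[0,0,-5]]
    - [0,[3.8,1.2,0],[0,0,0]]
    - [0,[3.8,1.2,0],[0,0,0]]
    - [0,[3.8,1.2,0],[0,0,0]]
    - [0,[3.8,1.2,0],[0,0,0]]
    - [0,[3.8,1.2,0],[0,0,0]]
    - [0,[3.8,1.2,0],[0,0,0]]
    - [0,[3.8,1.2,0],[0,0,0]]
    - [0,[0,0,0],[0,0,0]]

```text
time_s: 11.52
tool_pos: [0.5283, 0.1901, 0.19]
tool_rot: [-179.4, -0.9, 90.3]
force: [-0.8, 0.6, 0.9]
grip_width: 0.0007
```

```bash
python3 - <<'E'
from h import *
to(.532,.170,.082,90)
E
```

```text
pos [0.5283 0.1901 0.19  ] [-179.4   -0.9   90.3] F [-0.8  0.6  0.9] t 11.5
shift cm [-2.19  0.47 10.76] turn [-0.6 -0.9  0.3]
```

Call:
servo_tool:
  plan:
    - [0,[0,0.2,3],[0,0,0]]
    - [0,[0,0.1,3],[0,0,0]]
    - [0,[0,0.1,3],[0,0,0]]
    - [0,[-0.5,0,1.3],[0,0,0]]
    - [0,[0,0,0],[0,0,0]]

```text
time_s: 11.93
tool_pos: [0.5291, 0.1977, 0.0758]
tool_rot: [-179.2, -0.7, 91.0]
force: [-0.1, -1.2, 0.1]
grip_width: 0.0005
```

```bash
python3 - <<'E'
from h import *
to(.532,.150,.080,90)
E
```

```text
pos [0.5291 0.1977 0.0758] [-179.2   -0.7   91. ] F [-0.1 -1.2  0.1] t 11.9
shift cm [-4.77  0.19 -0.48] turn [-0.9 -0.7  1. ]
```

Call:
servo_tool:
  plan:
    - [0,[-1.5,0.1,-0.4],[0,0,0]]
    - [0,[-1.5,0,0],[0,0,0]]
    - [0,[-1,0,0],[0,0,0]]
    - [0,[-0.6,0,0],[0,0,0]]
    - [0,[-0.6,0,0],[0,0,0]]
    - [0,[-0.6,0,0],[0,0,0]]
    - [0,[-0.6,0,0],[0,0,0]]
    - [0,[-0.6,0,0],[0,0,0]]
    - [0,[-0.6,0,0],[0,0,0]]
    - [0,[-0.6,0,0],[0,0,0]]
    - [0,[-0.6,0,0],[0,0,0]]
    - [0,[0,0,0],[0,0,0]]

```text
time_s: 12.93
tool_pos: [0.5341, 0.1009, 0.0826]
tool_rot: [-179.4, -0.9, 90.9]
force: [0.3, -0.6, 0.3]
grip_width: 0.0002
```

Call:
servo_tool:
  plan:
    - [0,[1,0,0],[0,0,0]]
    - [0,[0,0,-3],[0,0,0]]
    - [0,[0,0,-3.5],[0,0,0]]
    - [0,[0,0,-3.5],[0,0,0]]
    - [0,[-2.5,0.7,0],[0,0,0]]
    - [0,[-3.3,0.9,0],[0,0,0]]
    - [0,[-3.3,0.9,0],[0,0,0]]
    - [0,[-1.5,0.4,0],[0,0,0]]
    - [0,[0,0,0],[0,0,0]]
    - [0,[0,0,0],[0,0,0]]

```text
time_s: 13.77
tool_pos: [0.5671, 0.0151, 0.1849]
tool_rot: [-179.4, -1.0, 91.8]
force: [0.0, 0.5, 0.5]
grip_width: 0.0001
```

```bash
python3 - <<'E'
from h import *
to(.566,-.010,.135,90)
c=env.read_camera("wrist");cv2.imwrite("pics/w4.png",cv2.resize(c["image"],(768,576)))
E
```

```text
pos [0.5671 0.0151 0.1849] [-179.4   -1.    91.8] F [0.  0.5 0.5] t 13.8
shift cm [-2.59 -0.14  4.94] turn [-0.6 -1.   1.8]
```

View pics/w4.png

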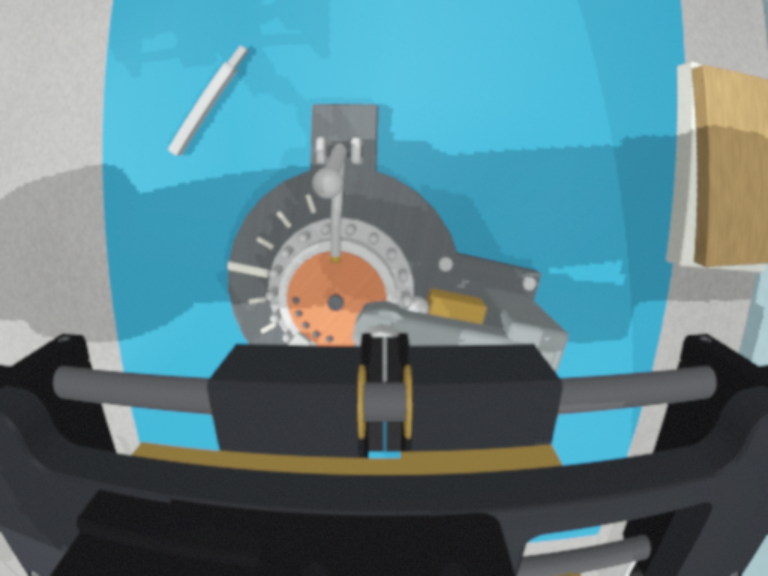

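The finger is back on the blank's rim at (335,258), the ball leans inward at (327,182), and the long mark at (248,269) is uncovered. Next, over the stamp.

Call:
servo_tool:
  plan:
    - [0,[-1.3,0,0.5],[0,0,1]]
    - [0,[-1.2,-0.1,1],[0,0,0]]
    - [0,[0,0,1],[0,0,0]]
    - [0,[0,0,0.5],[0,0,0]]
    - [0,[0,0,0],[0,0,0]]
    - [0,[0,0,0],[0,0,0]]

```text
time_s: 14.32
tool_pos: [0.5647, -0.0011, 0.1502]
tool_rot: [-179.2, -1.2, 91.4]
force: [-0.0, -0.0, 1.3]
grip_width: 0.0006
```

```bash
python3 - <<'E'
from h import *
to(.566,-.010,.135,90)
E
```

```text
pos [ 0.5647 -0.0011  0.1502] [-179.2   -1.2   91.4] F [-0.  -0.   1.3] t 14.3
shift cm [-0.93  0.13  1.5 ] turn [-0.8 -1.2  1.4]
```

Call:
servo_tool:
  plan:
    - [0,[-0.6,0.1,0],[0,0,0]]
    - [0,[-0.5,0.1,0.4],[0,0,0]]
    - [0,[0,0,0.4],[0,0,0]]
    - [0,[0,0,0],[0,0,0]]

```text
time_s: 14.65
tool_pos: [0.5676, -0.0108, 0.1418]
tool_rot: [-179.2, -1.2, 91.5]
force: [-0.0, 0.7, 0.5]
grip_width: 0.0005
```

```bash
python3 - <<'E'
from h import *
to(.566,-.010,.119,90)
E
```

```text
pos [ 0.5676 -0.0108  0.1418] [-179.2   -1.2   91.5] F [-0.   0.7  0.5] t 14.7
shift cm [ 0.04 -0.13  2.29] turn [-0.8 -1.2  1.5]
```

Pressing in small steps. Rows restart from the measured pose, so the push can't wind up.

Call:
servo_tool:
  plan:
    - [0,[0,-0.1,0.5],[0,0,0]]
    - [0,[0,0,0.5],[0,0,0]]
    - [0,[0,0,0.4],[0,0,0]]
    - [0,[0,0,0.4],[0,0,0]]

```text
time_s: 14.98
tool_pos: [0.5674, -0.011, 0.1238]
tool_rot: [-179.4, -1.2, 91.5]
force: [-1.6, 0.4, 4.4]
grip_width: 0.0005
```

Call:
servo_tool:
  plan:
    - [0,[0,0,0.4],[0,0,0]]
    - [0,[0,0,0.4],[0,0,0]]
    - [0,[0,0,0.4],[0,0,0]]

```text
time_s: 15.23
tool_pos: [0.5677, -0.011, 0.1191]
tool_rot: [-179.3, -1.5, 91.5]
force: [-13.3, 0.6, 36.2]
grip_width: 0.0004
```

It's on the firm stop: z = 0.1191 m, a 12 mm stroke, with the force jumping to 36 N. Releasing straight up.

Call:
servo_tool:
  plan:
    - [0,[0,0,-0.5],[0,0,0]]
    - [0,[0,0,-1],[0,0,0]]
    - [0,[0,0,-2.5],[0,0,0]]
    - [0,[0,0,-3.5],[0,0,0]]
    - [0,[0,0,-3],[0,0,0]]
    - [0,[3.5,-1,0],[0,0,0]]
    - [0,[3.8,-1,0],[0,0,0]]
    - [0,[3.8,-1,0],[0,0,0]]
    - [0,[3.8,-1,0],[0,0,0]]
    - [0,[3.8,-1,0],[0,0,0]]
    - [0,[3.8,-1,0],[0,0,0]]
    - [0,[3,0,0],[0,0,0]]
    - [0,[0,0,0],[0,0,0]]
    - [0,[0,0,0],[0,0,0]]

```text
time_s: 16.4
tool_pos: [0.5007, 0.2496, 0.2368]
tool_rot: [-179.6, -1.6, 91.1]
force: [-0.0, -0.9, -0.2]
grip_width: 0.0006
```

```bash
python3 - <<'E'
from h import *
import pickle
o=env.get_obs();print(o["tool_pos"],o["force"])
c=env.read_camera("top");old=pickle.load(open("top.pkl","rb"))["image"]
f=lambda a:cv2.resize(a[140:250,205:355],(750,550),interpolation=cv2.INTER_CUBIC)
cv2.imwrite("pics/t3.png",f(c["image"]))
for n,(y0,y1,x0,x1) in dict(jar=(160,186,320,345),block=(204,236,318,350),punch=(228,256,207,242)).items():
    print(n,cv2.absdiff(c["image"],old)[y0:y1,x0:x1].mean())
E
```

```text
[0.50065353 0.24956401 0.23680521] [-0.02897404 -0.93813433 -0.24650184]
jar 6.958461538461538
block 8.3896484375
punch 11.462585034013605
```

View pics/t3.png

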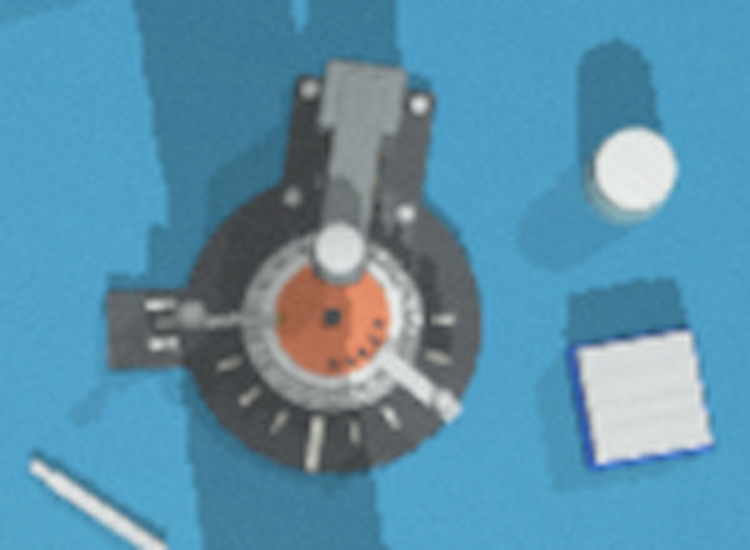

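The arm is at the third mark past the long zero mark at (315,443), the peg is at (450,408), and the ball is back at (192,312). The stamp head at (340,247) is where it was at the start, and the jar, block and punch haven't moved. Handing in.

```bash
python3 -c "
from cell import env
print(env.sign_off())"
```

```text
the job is handed in; nothing more can be done
None
```

The job is done and handed in at about 16.4 s on the robot's clock, in the order asked:
- **Hold-down up:** I tipped it outwards, and a wrist picture showed the finger clear of the blank before I turned the table.
- **Turntable:** it started on the zero mark. I guided the peg round counter-clockwise with the fingers loosely around it. A picture showed the arm over the third short mark past zero.
- **Hold-down back:** I tipped it inwards, and a picture before stamping showed the finger on the blank's rim again.
- **Stamp:** I pressed it to its firm stop at z = 0.119 m, the full 12 mm stroke, and released it. The wrist force peaked at about 36 N by the readings, which is more than the 5 N needed because the last small step went against the stop.

In the last top view the arm was on the third mark, the hold-down was down and the stamp head was back at its starting position. The jar, block and punch looked unmoved by eye; the picture-difference numbers were raised by noise and shadow, so they don't settle it. I did not look again at the sorter, mallet, rack or pen cup at the end; the arm passed well above the mallet and rack. Nothing was touching the robot at hand-in, and no check failed.

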